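# Hold a cast sample flush on the tilted analyser seat

### The arm

A 6-joint arm with a two-finger parallel gripper is mounted at the origin on the work surface. World frame = base frame: x ahead of the robot, y to its left, z up, the work surface at z = 0. Lengths are in m, angles in rad, forces in N, time in s.
With the tool pointing down it reaches from about 0.375 to 0.825 m from the base axis. Payload 5.5 kg.
Tool frame: the origin (TCP) lies at the very end of the fingers, on their centre line; the grasp point (between the pads) lies 19 mm behind it (bot.grip_point_offset is the distance from the TCP to the grasp point, in m); z points along the fingers, y is the line along which they close (so a half turn about z gives the same grasp; the last joint's range is limited). The gripper opens to 85 mm and grips with 20 to 120 N. Pads are 22 mm wide; open, the fingers measure 114 mm over their backs; the gripper's body (76 mm by 85 mm) begins 54 mm behind the grasp point. The pads swing forward as they close: fully open they stand 13 mm farther back than shut.
Start: joints at [1.219, 0.314, -0.047, 1.21, 0, 1.571], TCP at [0.207, 0.563, 0.231] pointing down, gripper open.
Joint ranges: [-2.67, 2.67], [-0.69, 1.73], [-1.03, 1.25], [-2.08, 2.16], [-1.42, 1.45], [-3.14, 3.14]. Speed limits (rad/s): [2.39, 2.39, 3.01, 3.14, 3.14, 3.14].

### API

Orientations are given as a rotation vector (axis times angle).
In Python, from plant import bot, vision, workorder gives the robot as it stands.
- The arm moves only by the tool move_arm, never from a script. Its argument "moves" is a list of rows, each a list of 3 entries, a list of its own where there are three numbers: the shift along the tool's x, y, z in cm, then the turn about the tool's z in degrees, then the opening, from 0 (shut) to 1 (fully open). In form: [[[dx, dy, dz], roll, fingers], ...]. A call has 1 to 8 rows; each row shifts and turns the commanded pose from where the row before left it, along the tool's axes as they then stand; what a row does not reach is not made up. A row lasts 1/12 s, in which the tool goes at most 41.7 mm and 7.16 degrees, less where a joint would pass 70% of its speed; a pose out of reach is approached as far as the arm can. A call with a gripper value outside its range is refused whole. The fingers move at their own pace and stop on an object; "grip_force" is the grip in N (left out, the last holds). Time passes only in rows, so rows that do not move let the fingers close. It gives the time, the measured TCP pose, the force, the opening and the grip force at its end, in the units of the state.
- bot.get_state(): the state, without advancing time (a new reading comes with each control period).
- vision.get_image(name): name is "side" or "top" or "wrist"; returns a dict with "pixels" (384x512x3 uint8, red, green, blue), "fovy" (degrees; the focal length in pixels is half the picture's height over the tangent of half this angle, whatever the lens; pixels are square), "cx", "cy" (the principal point, pixels), "extrinsics" (4x4, takes a point from camera to world coordinates); the wrist camera has in their place "mount" (4x4, takes a point from camera to tool coordinates, whose origin is the TCP and whose axes are the flange's). Camera axes: x right, y up, looking along -z (the intrinsics and any distortion apply to the point x, -y, -z); pixel columns grow to the right and rows downward; lengths in m; the calibration is good to about 2 mm. A picture is of the moment at which its call begins: read the wrist's pose just before it. There is no depth.
- workorder.sign_off(): hands the job in; it is judged then, once.
The state is a dict: "time": time; "qpos": joint angles; "qvel": joint speeds; "effort": joint torques, N m; "tcp_pos": TCP position; "ee_rot": TCP orientation; "contact_force": force on the tool from outside, world axes, zero at the start; "moment": the same for the moment, N m; "grip_width": opening from 0.0 (shut) to 1.0 (fully open); "finger_force": force on a finger pad.
Only numpy, scipy, OpenCV 4.12 (cv2) and the standard library are available. Lean on these libraries where they do the work, as an engineer would, in place of code of your own. Each camera call takes 0.05 s, during which the arm holds its last target. There are 200 camera calls.

### The job

Take the lid off the steel sample pot by its knob and lay it on the bench, flat and knob up. Then lift the cast sample out of the pot, tilt it to match the analyser's sloped sprung seat, and press its flat underside flush against the seat, centred over the round window, gently, until the seat has sunk by about half of its spring travel. Finish while still gripping the sample and holding it pressed there, and leave everything else on the bench where it is.

Things in the scene. Friction and masses are not known exactly. Their poses are not given: they have to be found in the camera images.
- pot: open round dark steel pot fixed to the bench, left or right of the middle (the stand is on the other side): 136 mm outside, 128 mm inside, rim 60 mm high, inner floor 5 mm up. Origin: centre of its underside. The middle of the bench between pot and stand, around 0.47 m ahead of the robot, is free for the lid
- lid: loose steel lid on the pot, about 0.25 kg: disc 142 mm across, 6 mm thick; under it a plug 6 mm deep, 116 mm across; on top a 14 mm neck and a black knob 32 mm across, 20 mm high. Origin: centre of the plug's underside (z = 0 when laid flat on the bench), z up; disc from 6 to 12 mm, knob from 26 to 46 mm above the origin
- lid_knob: the lid's black knob, 32 mm across, 20 mm high, fixed on the lid. Origin: centre of the knob's underside, on the lid's axis, 26 mm above the lid's origin
- sample: cast aluminium sample standing in the pot, about 0.12 kg: foot plate 56 (x) x 40 (y) x 8 mm, in its middle an upright flat stem 40 (x) x 12 (y) mm rising from 8 to 46 mm. Origin: centre of the flat underside, z along the stem. Grip the stem across its 12 mm (its y). It stands up to 10 mm off the pot's centre: open the fingers only about 40 mm in there
- stand: analyser stand fixed to the bench: grey base 120 x 120 x 14 mm, two cheeks 72 mm high carrying a cradle that is clamped hard at some tilt about the stand's y axis, 60 mm above the bench. Origin: centre of its underside, x away from the robot at yaw 0. The sloped face looks up and towards the stand's -x
- seat_face (a point): centre of the upper face of the sprung steel seat plate (78 x 66 x 8 mm, with a dark round window 20 mm across), 36 mm from the tilt axis when out. z: outward normal of the face, x up the slope, y along the tilt axis. The slope is 14 to 34 degrees from level, different each time, and does not change when pressed. It moves with the seat
- seat (a joint): how far the seat plate has sunk along its normal into the cradle: 0 = out, 0.014 = bottomed. Spring: it begins to sink at about 2.7 N and takes 0.6 N more per mm (about 7 N at half travel)
- disc: bystander: bare steel disc 90 mm across, 8 mm thick, lying flat
- bar: bystander: dark flat steel bar 160 x 25 x 10 mm, lying flat
- bush: bystander: brass bush, a ring 56 mm across and 35 mm high, standing
- screwdriver: bystander: screwdriver lying on the left of the bench
- spanner: bystander: spanner lying on the right of the bench
- brick: bystander: white fire brick 114 x 230 x 64 mm at the back
- can: bystander: red can 52 mm across, 150 mm high, standing at the back left
Not all that is in view belongs to the job. Of the things that look like the lid, the smallest one is meant.

How it is judged:
On the way, in this order (a step that is already met when the one before it is completed fails the run):
1. the lid is lifted off the pot by its knob (height (world z) of lid above 0.065 m and contact force between the fingers and lid_knob above 1 N), for 0.2 s.
2. the lid lies flat on the bench, knob up, let go (height (world z) of lid below 0.012 m and angle between lid's own z axis and vertical below 0.15 rad and horizontal distance between lid and pot above 0.12 m and contact force between the fingers and lid below 0.1 N and linear speed of lid below 0.03 m/s), for 0.2 s.
3. the sample is lifted out of the pot in the fingers (height (world z) of sample above 0.07 m and contact force between the fingers and sample above 1 N), for 0.2 s.
At the end, for the whole second after the job is handed in: Sample gripped and at rest, underside within 0.05 rad and 3 mm of flush with the seat and within 12 mm of its centre; seat sunk 3.5 to 11.5 mm, 3 to 20 N between sample and stand; lid let go, flat (0.15 rad), knob up, on the bench (origin under 12 mm), over 120 mm from the pot's centre (all of step 2 and contact force between the fingers and sample above 2 N and contact force between sample and stand between 3 and 20 N and value of joint seat between 0.0035 and 0.0115 m and angle between the z axis of sample and the z axis of seat_face, either way round below 0.05 rad and z of sample in the frame of seat_face between -0.003 and 0.003 m and distance between sample and seat_face below 0.012 m and linear speed of sample below 0.02 m/s); the arm keeps its last pose, push and grip.
It fails at once if a bystander moved by more than 25 mm (distance of any of disc, bar, bush, screwdriver, spanner, brick, can from where it was at the start of the episode above 0.025 m).
It fails at once if the sample was rammed into the stand with more than 40 N (contact force between sample and stand above 40 N).
It also fails if it takes over 51 s, if anything falls off the work surface, if the arm or the gripper's body presses on something with over 40 N, if the wrist force passes 120 N, or if a joint passes its speed limit or range.

## Working session

There is one attempt and no reset: what is moved stays moved. The work goes in short steps, Python scripts to look and compute and a tool call to move; the robot and the scene stay as the last step left them, time stands still between calls to the robot, and variables do not carry over. Pictures are saved under pics/ and viewed, at most 10 in all, crops included, and the job is handed in when it is done.

Besides the shell and the picture viewer there is one more tool, called after "Emit:" as a command line: name --argument value ..., lists and objects as JSON in quotes. move_arm: Moves the arm, as the interface text tells. Its arguments: {"type":"object","properties":{"moves":{"type":"array","items":{"type":"array"}},"grip_force":{"type":"number"}},"required":["moves"]}

```bash
ls; mkdir -p pics; cat > h.py <<'E'
import numpy as np, cv2
from plant import bot, vision, workorder
from scipy.spatial.transform import Rotation as R
def cam(name):
    s=bot.get_state(); im=vision.get_image(name)
    if 'extrinsics' in im: E=np.array(im['extrinsics'])
    else:
        T=np.eye(4);T[:3,:3]=R.from_rotvec(s['ee_rot']).as_matrix();T[:3,3]=s['tcp_pos'];E=T@np.array(im['mount'])
    px=np.array(im['pixels']); f=px.shape[0]/2/np.tan(np.radians(im['fovy'])/2)
    return dict(px=px,E=E,f=f,cx=im['cx'],cy=im['cy'],raw={k:v for k,v in im.items() if k!='pixels'})
def ray(c,u,v):
    d=np.array([(u-c['cx'])/c['f'],-(v-c['cy'])/c['f'],-1]); d=c['E'][:3,:3]@d
    return c['E'][:3,3],d/np.linalg.norm(d)
def onz(c,u,v,z):
    o,d=ray(c,u,v); return o+d*(z-o[2])/d[2]
def proj(c,p):
    q=np.linalg.inv(c['E'])@np.append(p,1); return np.array([c['cx']+c['f']*q[0]/-q[2],c['cy']-c['f']*q[1]/-q[2]])
def tri(rs):
    A=0;b=0
    for o,d in rs:
        P=np.eye(3)-np.outer(d,d);A=A+P;b=b+P@o
    x=np.linalg.solve(A,b); return x,[np.linalg.norm((np.eye(3)-np.outer(d,d))@(x-o)) for o,d in rs]
def save(n,px): cv2.imwrite('pics/'+n,cv2.cvtColor(px,cv2.COLOR_RGB2BGR))
E
python3 - <<'E'
from h import *
import pickle
print(bot.get_state())
C={}
for n in('side','top'):
    C[n]=cam(n);save(n+'0.png',C[n]['px']);print(n,C[n]['raw'])
C['wrist']=cam('wrist');print(C['wrist']['raw']); save('wrist0.png',C['wrist']['px'])
pickle.dump(C,open('c0.pkl','wb'))
E
```

```text
pics
{'time': 0.0, 'qpos': array([ 1.21898689e+00,  3.14194527e-01, -4.80885962e-02,  1.21019217e+00,
        5.50762250e-06,  1.57081739e+00]), 'qvel': array([ 0.00056322, -0.00038572, -0.00031105, -0.00111594, -0.00149663,
       -0.00060256]), 'effort': array([-1.16237352e-03, -5.39590609e+01,  3.39749086e+01,  1.88791193e-02,
        4.87407942e-05,  1.69076699e-06]), 'tcp_pos': array([0.20655679, 0.56270707, 0.23044927]), 'ee_rot': array([-5.49755508e-01, -3.09281208e+00,  2.59486071e-03]), 'contact_force': array([-0.06312586,  0.11377486,  0.68540952]), 'moment': array([-0.00367158,  0.00480714,  0.01179473]), 'finger_force': 0.0, 'grip_width': 0.9989084143517687}
side {'fovy': 56.54905197144119, 'cx': 256.9682801866133, 'cy': 189.67955726715326, 'extrinsics': array([[-0.99986297,  0.00471631, -0.01586792,  0.49846649],
       [-0.01584533, -0.55013107,  0.83492798,  0.82645156],
       [-0.00479165,  0.83506501,  0.55013041,  0.69857954],
       [ 0.        ,  0.        ,  0.        ,  1.        ]])}
top {'fovy': 43.00160532751027, 'cx': 247.6000675517802, 'cy': 186.63222369771157, 'extrinsics': array([[-0.00683147,  0.98558504, -0.1690428 ,  0.23056249],
       [-0.99997396, -0.00633957,  0.00344945, -0.07996663],
       [ 0.00232806,  0.16906196,  0.98560268,  1.8502608 ],
       [ 0.        ,  0.        ,  0.        ,  1.        ]])}
{'fovy': 70.77989153554982, 'cx': 259.997055269871, 'cy': 193.41410433919177, 'mount': array([[ 2.83294579e-04,  9.59876674e-01,  2.80422343e-01,
         7.19792920e-02],
       [ 9.99999701e-01, -7.03341549e-05, -7.69490680e-04,
        -3.57719210e-04],
       [-7.18892886e-04,  2.80422477e-01, -9.59876407e-01,
        -1.42273656e-01],
       [ 0.00000000e+00,  0.00000000e+00,  0.00000000e+00,
         1.00000000e+00]])}
```

View pics/top0.png

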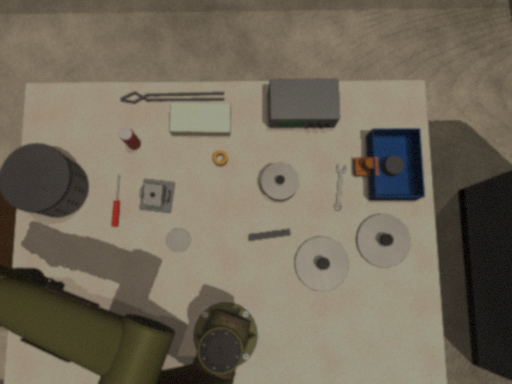

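View pics/side0.png

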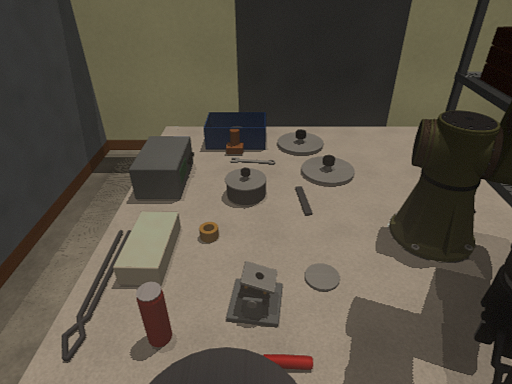

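Top view: three lid-like things with knobs at (279,181) on the pot, (322,263) and (385,240), both large and lying on the bench. The one at (279,181) is the smallest and sits on the pot, and in the side view its knob is at (245,172). The stand is at (155,196) in the top view and (258,290) in the side view. I'll confirm the lid in a crop and measure.

```bash
python3 - <<'E'
from h import *
import pickle
C=pickle.load(open('c0.pkl','rb'))
t,s=C['top'],C['side']
a=cv2.resize(t['px'][140:300,240:420],None,fx=2.2,fy=2.2,interpolation=cv2.INTER_CUBIC)
b=cv2.resize(s['px'][150:220,210:290],None,fx=5,fy=5,interpolation=cv2.INTER_CUBIC)
b=b[:352]; 
b=np.vstack([b,np.zeros((352-b.shape[0],b.shape[1],3),np.uint8)]) if b.shape[0]<352 else b
save('crop1.png',np.hstack([a[:352],b]))
def blob(c,x0,x1,y0,y1,th):
    g=cv2.cvtColor(c['px'],cv2.COLOR_RGB2GRAY)[y0:y1,x0:x1]
    n,l,st,ce=cv2.connectedComponentsWithStats((g<th).astype(np.uint8))
    return [(ce[i]+[x0,y0],st[i][2:]) for i in range(1,n) if st[i][4]>15]
for nm,c,box in(('top',t,(264,294,166,196)),('side',s,(232,260,160,184))):
    for th in(50,65,80):print(nm,th,blob(c,*box,th))
save('w0.png',C['wrist']['px'])
# rough places
for nm,(u,v),z in(('knob',(279,181),.085),('stand',(156,196),.014),('bush',(220,158),.03),('disc',(178,239),.008),('bar',(269,235),.01),('lidA',(322,263),.01),('sp',(340,187),.005),('sdr',(117,190),.01)):
    print(nm,onz(t,u,v,z).round(3))
E
```

```text
top 50 [(array([279.32142857, 179.32142857]), array([ 6,  6, 28], dtype=int32))]
top 65 [(array([279.5       , 179.19565217]), array([ 8,  7, 46], dtype=int32))]
top 80 [(array([279.42105263, 179.28070175]), array([ 9,  8, 57], dtype=int32))]
side 50 [(array([245.03030303, 172.06060606]), array([ 9,  9, 66], dtype=int32))]
side 65 [(array([248.14814815, 161.74074074]), array([22,  3, 27], dtype=int32)), (array([244.70588235, 173.90196078]), array([ 10,  14, 102], dtype=int32))]
side 80 [(array([245.97368421, 161.68421053]), array([28,  3, 38], dtype=int32)), (array([244.64285714, 174.16071429]), array([ 10,  14, 112], dtype=int32))]
knob [ 0.554 -0.202  0.085]
stand [0.512 0.263 0.014]
bush [0.655 0.019 0.03 ]
disc [0.348 0.177 0.008]
bar [ 0.361 -0.166  0.01 ]
lidA [ 0.255 -0.362  0.01 ]
sp [ 0.543 -0.441  0.005]
sdr [0.536 0.413 0.01 ]
```

View pics/crop1.png

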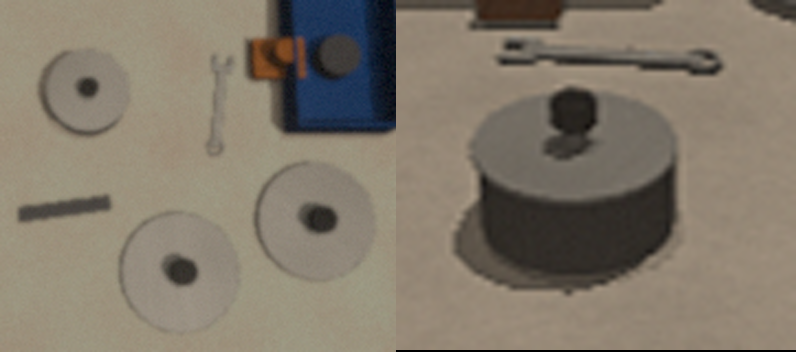

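View pics/w0.png

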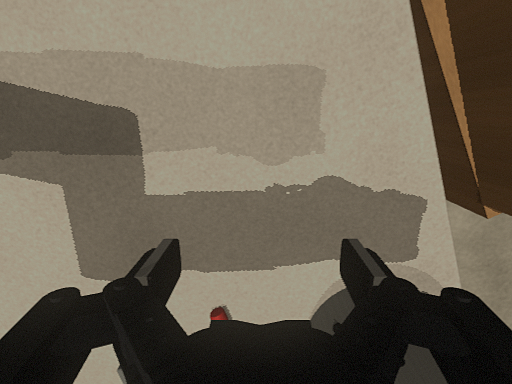

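The crop confirms it: the lid on the pot at (279,181) is the smallest of the three. The wrist view shows bench and shadow only. Next I'll triangulate the knob and plan a move to look at the stand from above.

```bash
cat >> h.py <<'E'
def go(target,az=None):
    "print tool shift (cm) and roll (deg) to world TCP target; az = wanted azimuth of tool y, mod 180"
    s=bot.get_state();M=R.from_rotvec(s['ee_rot']).as_matrix()
    d=M.T@(np.array(target)-s['tcp_pos'])*100
    cur=np.degrees(np.arctan2(M[1,1],M[0,1]))
    print('t',round(s['time'],2),'tcp',s['tcp_pos'].round(4),'az_y',cur.round(2),'tilt',np.degrees(np.arccos(-M[2,2])).round(2),'F',s['contact_force'].round(1),'grip',round(s['grip_width'],3),'q',s['qpos'].round(2))
    print('shift cm',d.round(2), 'roll', None if az is None else round(-((az-cur+90)%180-90),2))
E
python3 - <<'E'
from h import *
import pickle
C=pickle.load(open('c0.pkl','rb'))
t,s=C['top'],C['side']
print(tri([ray(t,279.35,179.3),ray(s,245.0,172.06)]))
go([.43,.27,.30],90)
E
```

```text
(array([ 0.55831004, -0.20287206,  0.09088177]), [np.float64(0.0005684636992287831), np.float64(0.0005684636992287759)])
t 0.15 tcp [0.2066 0.5628 0.2306] az_y 69.84 tilt 0.08 F [-0.9 -0.1 -0.5] grip 1.004 q [ 1.22  0.31 -0.05  1.21 -0.    1.57]
shift cm [-31.06 -19.8   -6.91] roll -20.16
```

Emit:
move_arm --moves '[[[-3.1,-1.98,-0.7],0,1],[[-3.1,-1.98,-0.7],0,1],[[-3.1,-1.98,-0.7],0,1],[[-3.1,-1.98,-0.7],0,1],[[-3.1,-1.98,-0.7],0,1],[[-3.1,-1.98,-0.7],0,1],[[-3.1,-1.98,-0.7],0,1],[[-3.1,-1.98,-0.7],0,1]]'

```text
time: 0.82
tcp_pos: [0.3856, 0.3274, 0.2875]
ee_rot: [-0.549, -3.093, 0.0]
contact_force: [1.5, 0.6, 0.8]
grip_width: 0.996
finger_force: 0.0
```

Emit:
move_arm --moves '[[[-3.1,-1.98,-0.7],0,1],[[-3.1,-1.98,-0.7],0,1],[[0,0,0],-7,1],[[0,0,0],-7,1],[[0,0,0],-6,1],[[0,0,0],0,1]]'

```text
time: 1.32
tcp_pos: [0.4296, 0.2701, 0.3011]
ee_rot: [-0.002, -3.141, 0.0]
contact_force: [0.1, 0.9, -0.1]
grip_width: 1.002
finger_force: 0.0
```

```bash
python3 - <<'E'
from h import *
import pickle
w=cam('wrist');save('w1.png',w['px']);pickle.dump(w,open('w1.pkl','wb'))
go([.515,-.13,.25],90)
E
```

```text
t 1.37 tcp [0.4295 0.2703 0.3011] az_y 89.69 tilt 0.03 F [-0.  -1.3 -1.1] grip 0.996 q [ 0.56  0.12 -0.13  1.32  0.    0.57]
shift cm [ -8.77 -39.98   5.12] roll -0.31
```

View pics/w1.png

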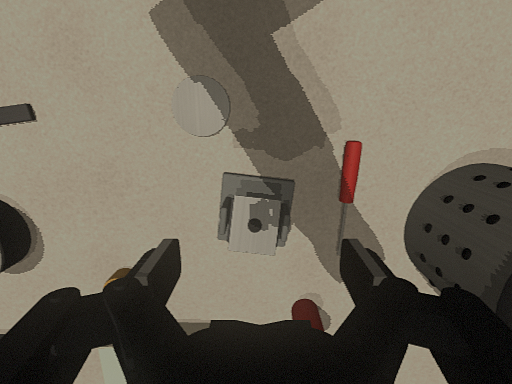

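The wrist view shows the stand: seat plate around (255,225), window at (254,225), base front edge from (223,173) to (295,181), so the stand yaw is about -6°. I'll go to the lid knob now.

```bash
python3 - <<'E'
from h import *
import pickle
go([.558,-.203,.15],90)
C=pickle.load(open('c0.pkl','rb'));w=pickle.load(open('w1.pkl','rb'))
def win(c,x0,x1,y0,y1):
    g=cv2.cvtColor(c['px'],cv2.COLOR_RGB2GRAY)[y0:y1,x0:x1]; print(g.min())
    for th in (45,55,70,85,100):
        n,l,st,ce=cv2.connectedComponentsWithStats((g<th).astype(np.uint8))
        print(th,[((ce[i]+[x0,y0]).round(2),st[i][2:]) for i in range(1,n) if st[i][4]>5])
win(w,246,264,216,235); win(C['top'],148,160,190,201); win(C['side'],252,268,269,283)
E
```

```text
t 1.37 tcp [0.4295 0.2703 0.3011] az_y 89.69 tilt 0.03 F [-0.  -1.3 -1.1] grip 0.996 q [ 0.56  0.12 -0.13  1.32  0.    0.57]
shift cm [-13.11 -47.25  15.12] roll -0.31
32
45 [(array([255.66, 222.61]), array([11, 11, 67], dtype=int32))]
55 [(array([254.7 , 224.56]), array([ 14,  13, 120], dtype=int32))]
70 [(array([254.49, 224.68]), array([ 14,  14, 155], dtype=int32))]
85 [(array([254.63, 224.76]), array([ 15,  15, 169], dtype=int32))]
100 [(array([255.74, 223.4 ]), array([ 16,  17, 236], dtype=int32))]
43
45 []
55 []
70 [(array([152.18, 194.18]), array([ 4,  4, 11], dtype=int32))]
85 [(array([152.16, 194.16]), array([ 5,  5, 19], dtype=int32))]
100 [(array([152.28, 194.41]), array([ 6,  6, 29], dtype=int32))]
33
45 [(array([259.07, 275.52]), array([ 7,  6, 29], dtype=int32))]
55 [(array([259.17, 275.53]), array([ 7,  6, 36], dtype=int32))]
70 [(array([259.37, 275.28]), array([ 8,  7, 43], dtype=int32))]
85 [(array([259.06, 275.42]), array([ 9,  8, 50], dtype=int32))]
100 [(array([259.13, 275.47]), array([10,  8, 60], dtype=int32))]
```

Emit:
move_arm --moves '[[[-1.0,-3.63,1.16],0,1],[[-1.0,-3.63,1.16],0,1],[[-1.0,-3.63,1.16],0,1],[[-1.0,-3.63,1.16],0,1],[[-1.0,-3.63,1.16],0,1],[[-1.0,-3.63,1.16],0,1],[[-1.0,-3.63,1.16],0,1],[[-1.0,-3.63,1.16],0,1]]'

```text
time: 2.03
tcp_pos: [0.5088, -0.0216, 0.2079]
ee_rot: [0.009, 3.141, 0.0]
contact_force: [0.4, 0.2, 0.3]
grip_width: 0.998
finger_force: 0.0
```

Emit:
move_arm --moves '[[[-1.02,-3.63,1.16],0,1],[[-1.02,-3.63,1.16],0,1],[[-1.02,-3.63,1.16],0,1],[[-1.02,-3.64,1.16],0,1],[[-1.03,-3.66,1.2],0,1],[[0,0,0],0,1],[[0,0,0],0,1]]'

```text
time: 2.62
tcp_pos: [0.5588, -0.2033, 0.1486]
ee_rot: [-0.013, -3.139, -0.002]
contact_force: [-0.8, 0.3, -0.8]
grip_width: 1.001
finger_force: 0.0
```

```bash
python3 - <<'E'
from h import *
import pickle
C=pickle.load(open('c0.pkl','rb'));w=pickle.load(open('w1.pkl','rb'))
print('window',tri([ray(w,254.6,224.6),ray(C['top'],152.2,194.2),ray(C['side'],259.1,275.45)]),tri([ray(w,254.6,224.6),ray(C['side'],259.1,275.45)]))
go([.558,-.203,.072])
c=cam('wrist');save('w2.png',c['px'])
E
```

```text
window (array([0.50535362, 0.26195353, 0.09492685]), [np.float64(0.0010189266539691836), np.float64(0.0006517266843398243), np.float64(0.000456070899341845)]) (array([0.50494361, 0.26240149, 0.09552416]), [np.float64(0.0006583865876051068), np.float64(0.0006583865876051725)])
t 2.62 tcp [ 0.5588 -0.2033  0.1486] az_y 89.54 tilt 0.14 F [-0.8  0.3 -0.8] grip 1.001 q [-0.35  0.35 -0.19  1.03  0.   -0.34]
shift cm [0.06 0.02 7.66] roll None
```

View pics/w2.png

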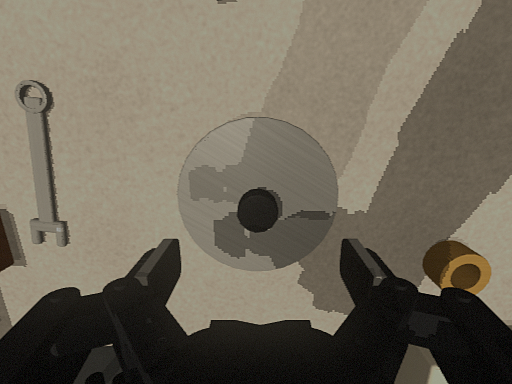

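```bash
python3 - <<'E'
from h import *
c=cam('wrist')
g=cv2.cvtColor(c['px'],cv2.COLOR_RGB2GRAY)[180:240,225:295]
n,l,st,ce=cv2.connectedComponentsWithStats((g<45).astype(np.uint8))
for i in range(1,n):
    if st[i][4]>300: u=ce[i]+[225,180];print(u,st[i],onz(c,*u,.098))
go([.558,-.203,.072])
E
```

```text
[255.77335264 209.75597393] [  11    8   41   44 1381] [ 0.55620554 -0.20517261  0.098     ]
t 2.72 tcp [ 0.559  -0.2013  0.1499] az_y 89.76 tilt 0.06 F [ 0.2 -0.1 -0.2] grip 0.997 q [-0.35  0.35 -0.19  1.03  0.   -0.34]
shift cm [ 0.09 -0.17  7.79] roll None
```

Emit:
move_arm --grip_force 40 --moves '[[[0.1,-0.2,2.6],0,1],[[0,0,2.6],0,1],[[0,0,1.6],0,1],[[0,0,0.9],0,1],[[0,0,0],0,0],[[0,0,0],0,0],[[0,0,0],0,0],[[0,0,0],0,0]]'

```text
time: 3.38
tcp_pos: [0.5596, -0.2042, 0.0747]
ee_rot: [0.004, 3.139, -0.001]
contact_force: [-0.2, 0.2, -0.2]
grip_width: 0.457
finger_force: 0.0
```

Emit:
move_arm --moves '[[[0,0,0],0,0],[[0,0,0],0,0],[[0,0,0],0,0],[[0,0,0],0,0]]'

```text
time: 3.72
tcp_pos: [0.5595, -0.2045, 0.0748]
ee_rot: [0.005, 3.139, -0.001]
contact_force: [-0.8, 1.5, 6.2]
grip_width: 0.359
finger_force: 39.4
```

Emit:
move_arm --moves '[[[0,0,-1],0,0],[[0,0,-2],0,0],[[0,0,-2],0,0],[[0,0,-2],0,0],[[0,0,0],0,0],[[0,0,0],0,0]]'

```text
time: 4.22
tcp_pos: [0.5593, -0.2045, 0.1445]
ee_rot: [0.005, 3.139, -0.002]
contact_force: [-0.9, -0.1, -2.5]
grip_width: 0.359
finger_force: 40.1
```

```bash
python3 - <<'E'
from h import *
go([.47,.02,.022])
E
```

```text
t 4.22 tcp [ 0.5593 -0.2045  0.1445] az_y 89.83 tilt 0.16 F [-0.9 -0.1 -2.5] grip 0.359 q [-0.35  0.35 -0.2   1.02 -0.   -0.35]
shift cm [ 9.03 22.44 12.2 ] roll None
```

Emit:
move_arm --moves '[[[0.6,1.5,0],0,0],[[1.3,3.2,0],0,0],[[1.3,3.2,0],0,0],[[1.3,3.2,0],0,0],[[1.3,3.2,0.5],0,0],[[1.3,3.2,2],0,0],[[1.3,3.2,2],0,0],[[0.65,1.7,2],0,0]]'

```text
time: 4.88
tcp_pos: [0.4653, 0.0227, 0.0762]
ee_rot: [-0.002, -3.139, -0.002]
contact_force: [-0.2, 0.4, -1.8]
grip_width: 0.357
finger_force: 40.3
```

Emit:
move_arm --moves '[[[0,0,2],0,0],[[0,0,1.6],0,0],[[0,0,1],0,0],[[0,0,0.6],0,0],[[0,0,0.3],0,0],[[0,0,0.2],0,0],[[0,0,0],0,0]]'

```text
time: 5.47
tcp_pos: [0.4687, 0.0199, 0.0213]
ee_rot: [0.005, 3.141, 0.0]
contact_force: [-0.1, -0.4, -2.4]
grip_width: 0.361
finger_force: 40.4
```

Still 0.5 mm or so up. I'll lower a little more and then release.

Emit:
move_arm --moves '[[[0,0,0.1],0,0],[[0,0,0.05],0,0],[[0,0,0],0,0.5],[[0,0,0],0,0.8],[[0,0,0],0,1],[[0,0,0],0,1],[[0,0,0],0,1],[[0,0,0],0,1]]'

```text
time: 6.13
tcp_pos: [0.4685, 0.0201, 0.0196]
ee_rot: [0.004, 3.141, -0.0]
contact_force: [-0.4, 0.4, -0.3]
grip_width: 0.999
finger_force: 0.0
```

Emit:
move_arm --moves '[[[0,0,-1],0,1],[[0,0,-2],0,1],[[0,0,-3],0,1],[[0,0,-4],0,1],[[0,0,-4],0,1],[[0,0,-4],0,1],[[-0.4,-2,-2],0,1],[[-1,-3.5,0],0,1]]'

```text
time: 6.8
tcp_pos: [0.4849, -0.0335, 0.2262]
ee_rot: [-0.003, 3.132, 0.001]
contact_force: [1.5, -0.6, -0.7]
grip_width: 1.001
finger_force: 0.0
```

```bash
python3 - <<'E'
from h import *
import pickle
C={n:cam(n) for n in('side','top')};pickle.dump(C,open('c1.pkl','wb'))
t=C['top']
save('t1.png',np.vstack([cv2.resize(c['px'][a:b,d:e],(640,290),interpolation=cv2.INTER_CUBIC) for c,a,b,d,e in((t,140,240,160,380),(C['side'],150,290,160,470))]))
go([.52,-.203,.2],90)
E
```

```text
t 6.9 tcp [ 0.4844 -0.0381  0.2221] az_y 89.63 tilt 0.3 F [-0.2  1.3 -1. ] grip 1.002 q [-0.08  0.1  -0.33  1.13 -0.   -0.07]
shift cm [ -3.66 -16.46   2.26] roll -0.37
```

View pics/t1.png

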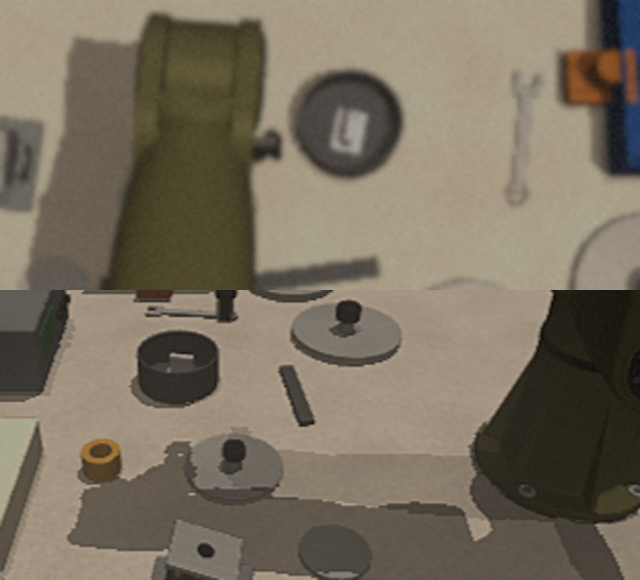

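The lid lies flat on the bench. The sample shows as a light rectangle in the pot, with the foot's long side near world x and rotated a little. I'll go over the pot for two wrist views.

Emit:
move_arm --moves '[[[-0.7,-3.3,0.4],0,0.9],[[-0.7,-3.3,0.4],0,0.9],[[-0.7,-3.3,0.4],0,0.7],[[-0.8,-3.3,0.4],0,0.5],[[-0.8,-3.3,0.4],0,0.47],[[0,0,0],0,0.47],[[0,0,0],0,0.47]]'

```text
time: 7.48
tcp_pos: [0.5183, -0.2008, 0.199]
ee_rot: [-0.009, -3.14, -0.001]
contact_force: [-0.6, 0.4, 0.0]
grip_width: 0.472
finger_force: 0.0
```

```bash
python3 - <<'E'
from h import *
import pickle
c=cam('wrist');pickle.dump(c,open('w3.pkl','wb'))
go([.565,-.203,.17])
E
```

```text
t 7.53 tcp [ 0.5182 -0.1998  0.1992] az_y 89.77 tilt 0.1 F [ 0.5 -0.3  0.2] grip 0.472 q [-0.37  0.25 -0.21  1.12  0.   -0.36]
shift cm [-4.69 -0.31  2.92] roll None
```

Emit:
move_arm --moves '[[[-1.5,0,1],0,0.47],[[-2.5,0,1],0,0.47],[[0,0,0.8],0,0.47],[[0,0,0],0,0.47],[[0,0,0],0,0.47]]'

```text
time: 7.95
tcp_pos: [0.5577, -0.1986, 0.1712]
ee_rot: [-0.002, -3.139, -0.001]
contact_force: [-1.2, 0.1, 0.7]
grip_width: 0.472
finger_force: 0.0
```

```bash
python3 - <<'E'
from h import *
import pickle
c=cam('wrist');pickle.dump(c,open('w4.pkl','wb'))
go([.565,-.203,.17])
a=pickle.load(open('w3.pkl','rb'))['px'][100:300,160:360];b=c['px'][100:300,160:360]
save('w34.png',cv2.resize(np.hstack([a,b]),(800,400),interpolation=cv2.INTER_CUBIC))
E
```

```text
t 8.0 tcp [ 0.558  -0.199   0.1719] az_y 89.91 tilt 0.06 F [-0.5 -0.8  0.3] grip 0.477 q [-0.34  0.33 -0.16  1.08  0.   -0.34]
shift cm [-0.71 -0.4   0.19] roll None
```

View pics/w34.png

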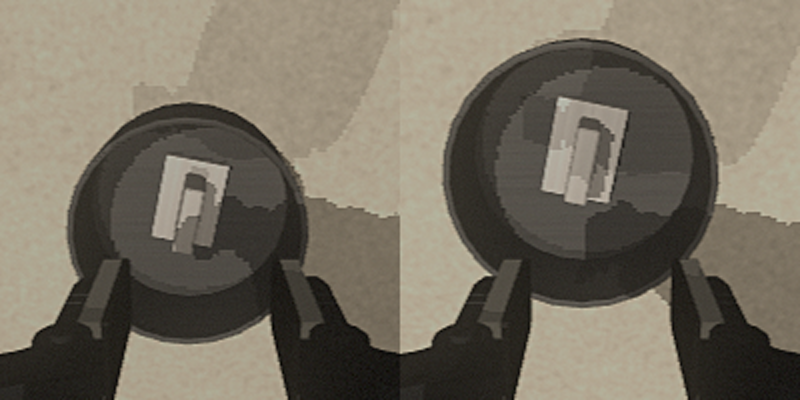

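Both crops show the foot plate and stem, rotated by about 8°. The fingers straddle the pot. Right-view foot corners are at about (239,148), (275,154), (268,201) and (231,196).

```bash
python3 - <<'E'
from h import *
import pickle
def q(px): return np.array(px)/2+[160,100]
w3=pickle.load(open('w3.pkl','rb'));w4=pickle.load(open('w4.pkl','rb'))
K={3:[(167,154),(230,166),(212,248),(153,238)],4:[(158,96),(230,108),(216,203),(142,192)]}
for k,w in((3,w3),(4,w4)):
    P=np.array([onz(w,*u,.013) for u in q(K[k])]);e=P-np.roll(P,-1,0)
    print(k,P.mean(0).round(4),np.linalg.norm(e,axis=1).round(4),'long az',[np.degrees(np.arctan2(*(P[a]-P[b])[[1,0]])).round(1) for a,b in((3,0),(2,1))])
for i in range(4): print(tri([ray(w3,*q(K[3])[i]),ray(w4,*q(K[4])[i])])[0].round(4))
# pot rim circle, z=.06 in view4: extremes left/right/top
p=[onz(w4,*u,.06) for u in q([(44,170),(318,170),(180,39),(183,306)])];print('rim',np.round(p,4))
for w in(w3,w4):
    g=cv2.cvtColor(w['px'],cv2.COLOR_RGB2GRAY)
    m=cv2.inRange(g,105,255); m[:140]=0;m[230:]=0;m[:,:225]=0;m[:,285:]=0
    n,l,st,ce=cv2.connectedComponentsWithStats(m)
    print([(st[i],) for i in range(1,n) if st[i][4]>60])
E
```

```text
3 [ 0.5523 -0.2067  0.013 ] [0.04   0.0563 0.0391 0.0568] long az [np.float64(-10.5), np.float64(-11.5)]
4 [ 0.5519 -0.206   0.013 ] [0.0404 0.0559 0.0435 0.0563] long az [np.float64(-10.8), np.float64(-7.6)]
[ 0.5211 -0.2214  0.011 ]
[ 0.5264 -0.1822  0.0215]
[ 0.5789 -0.1913  0.0251]
[ 0.5749 -0.2313  0.017 ]
rim [[ 0.5509 -0.2739  0.06  ]
 [ 0.5511 -0.1412  0.06  ]
 [ 0.4898 -0.2074  0.06  ]
 [ 0.6242 -0.2073  0.06  ]]
[(array([225, 140,  60,  21, 863], dtype=int32),), (array([ 236,  177,   39,   50, 1151], dtype=int32),)]
[(array([ 230,  148,   44,   55, 1513], dtype=int32),)]
```

```bash
python3 - <<'E'
from h import *
go([.552,-.206,.018],80)
E
```

```text
t 8.0 tcp [ 0.558  -0.199   0.1719] az_y 89.91 tilt 0.06 F [-0.5 -0.8  0.3] grip 0.477 q [-0.34  0.33 -0.16  1.08  0.   -0.34]
shift cm [ 0.58 -0.71 15.39] roll 9.91
```

Emit:
move_arm --grip_force 20 --moves '[[[0.58,-0.71,0],0,0.47],[[0,0,2.5],5,0.47],[[0,0,3],5,0.47],[[0,0,3],0,0.47],[[0,0,3],0,0.47],[[0,0,0],0,0.47],[[0,0,0],0,0.47]]'

```text
time: 8.58
tcp_pos: [0.5511, -0.2071, 0.0562]
ee_rot: [-0.279, -3.126, -0.001]
contact_force: [0.2, 0.9, -0.0]
grip_width: 0.471
finger_force: 0.0
```

```bash
python3 - <<'E'
from h import *
go([.552,-.206,.018],80)
E
```

```text
t 8.58 tcp [ 0.5511 -0.2071  0.0562] az_y 79.82 tilt 0.18 F [ 0.2  0.9 -0. ] grip 0.471 q [-0.36  0.42 -0.32  0.84 -0.   -0.18]
shift cm [-0.08  0.12  3.82] roll -0.18
```

Emit:
move_arm --moves '[[[-0.1,0.1,1.5],0,0.47],[[0,0,1.2],0,0.47],[[0,0,0.8],0,0.47],[[0,0,0.3],0,0.47],[[0,0,0],0,0.3],[[0,0,0],0,0],[[0,0,0],0,0],[[0,0,0],0,0]]'

```text
time: 9.25
tcp_pos: [0.5547, -0.2066, 0.0193]
ee_rot: [0.278, 3.128, -0.001]
contact_force: [0.1, 0.3, 1.5]
grip_width: 0.134
finger_force: 23.4
```

Emit:
move_arm --moves '[[[0,0,0],0,0],[[0,0,0],0,0],[[0,0,0],0,0]]'

```text
time: 9.5
tcp_pos: [0.5547, -0.2066, 0.0193]
ee_rot: [0.278, 3.128, -0.001]
contact_force: [-1.6, 0.1, 5.7]
grip_width: 0.138
finger_force: 24.0
```

Emit:
move_arm --moves '[[[0,0,-1],0,0],[[0,0,-2.5],0,0],[[0,0,-3],0,0],[[0,0,-3],0,0],[[0,0,-3],0,0],[[0,0,-3],0,0],[[0,0,-1.5],0,0],[[0,0,0],0,0]]'

```text
time: 10.17
tcp_pos: [0.5564, -0.2071, 0.1933]
ee_rot: [0.277, 3.123, -0.003]
contact_force: [0.9, 0.6, -0.4]
grip_width: 0.132
finger_force: 23.0
```

```bash
python3 - <<'E'
from h import *
go([.43,.265,.22],84)
E
```

```text
t 10.17 tcp [ 0.5564 -0.2071  0.1933] az_y 79.85 tilt 0.39 F [ 0.9  0.6 -0.4] grip 0.132 q [-0.36  0.31 -0.14  1.12  0.   -0.18]
shift cm [20.75 44.24 -2.86] roll -4.15
```

Emit:
move_arm --moves '[[[0.7,1.6,-0.3],0,0],[[1.5,3.2,-0.4],0,0],[[1.5,3.2,-0.4],0,0],[[1.5,3.2,-0.4],0,0],[[1.5,3.2,-0.4],0,0],[[1.5,3.2,-0.4],0,0],[[1.5,3.2,-0.3],0,0],[[1.5,3.2,-0.3],0,0]]'

```text
time: 10.83
tcp_pos: [0.4839, 0.0515, 0.2161]
ee_rot: [-0.278, -3.126, 0.0]
contact_force: [0.9, -0.3, -0.9]
grip_width: 0.136
finger_force: 23.0
```

Emit:
move_arm --moves '[[[1.5,3.2,0],0,0],[[1.5,3.2,0],0,0],[[1.5,3.2,0],0,0],[[1.5,3.2,0],0,0],[[1.5,3.2,0],-2,0],[[1.5,3.2,0],-2,0],[[0.5,1.0,0],0,0],[[0,0,0],0,0]]'

```text
time: 11.5
tcp_pos: [0.424, 0.2667, 0.216]
ee_rot: [-0.162, -3.135, 0.001]
contact_force: [-0.2, -0.5, -1.5]
grip_width: 0.133
finger_force: 23.0
```

```bash
python3 - <<'E'
from h import *
import pickle
c=cam('wrist');pickle.dump(c,open('w5.pkl','wb'));s=cam('side');pickle.dump(s,open('s5.pkl','wb'))
go([.43,.265,.22],84)
b=c['px'][120:384,130:390];a=s['px'][190:330,190:328]
save('w5.png',np.hstack([cv2.resize(b,(400,406),interpolation=cv2.INTER_CUBIC),cv2.resize(a,(400,406),interpolation=cv2.INTER_CUBIC)]))
E
```

```text
t 11.6 tcp [0.4253 0.2642 0.2164] az_y 83.91 tilt 0.15 F [-0.2 -0.4 -0.9] grip 0.131 q [ 0.56  0.14 -0.31  1.13 -0.    0.66]
shift cm [-0.46  0.13 -0.36] roll -0.09
```

View pics/w5.png

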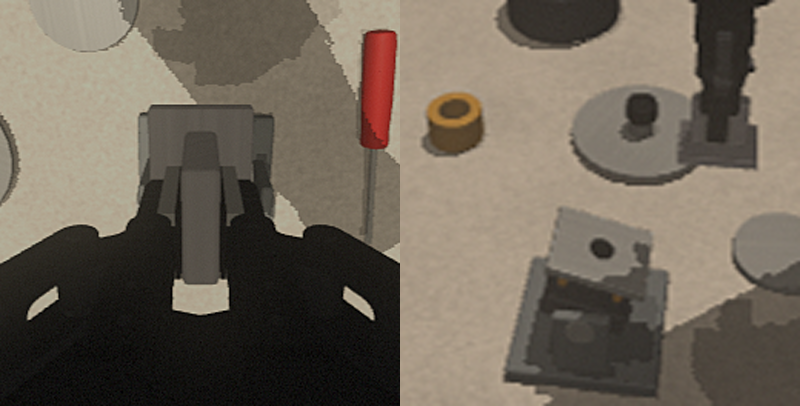

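The left crop (wrist) shows the sample held upright with its foot hiding the seat. The right crop (side) shows the seat plate clearly, with corners at full-image pixels of about (245,261), (277,270), (274,292) and (241,284). I'll triangulate these with the earlier wrist view.

```bash
python3 - <<'E'
from h import *
import pickle
w=pickle.load(open('w1.pkl','rb'));s=pickle.load(open('s5.pkl','rb'))
T=pickle.load(open('c0.pkl','rb'))['top']
# order: robot-low y, robot-high y, away-high y, away-low y
W=np.float32([(233,195),(283,198),(277,255),(229,250)]);S=np.float32([(277.3,270),(273.8,292.4),(241,283.8),(245.2,261.4)])
def sub(c,P):
    g=cv2.cvtColor(c['px'],cv2.COLOR_RGB2GRAY)
    return cv2.cornerSubPix(g,P.reshape(-1,1,2).copy(),(4,4),(-1,-1),(3,50,.01)).reshape(-1,2)
W2,S2=sub(w,W),sub(s,S);print(W2.round(1).tolist(),S2.round(1).tolist())
for a,b in((W,S),(W2,S2)):
    X=[];
    for i in range(4):
        x,r=tri([ray(w,*a[i]),ray(s,*b[i])]);X.append(x);print(x.round(4),r[0].round(4))
    X=np.array(X);c=X.mean(0);n=np.linalg.svd(X-c)[2][2];n*=np.sign(n[2])
    print('c',c.round(4),'slope',np.degrees(np.arccos(n[2])).round(1),'az n',np.degrees(np.arctan2(-n[1],-n[0])).round(1),'edges',np.linalg.norm(X-np.roll(X,-1,0),axis=1).round(4))
np.savetxt('wc.txt',W2)
for i,(x0,x1,y0,y1) in enumerate([(200,310,160,270)]):
    save('w1c.png',np.hstack([cv2.resize(w['px'][y0:y1,x0:x1],(400,400),interpolation=cv2.INTER_CUBIC),cv2.resize(s['px'][240:330,215:305],(400,400),interpolation=cv2.INTER_CUBIC)]))
E
```

```text
[[233.89999389648438, 195.5], [280.79998779296875, 201.39999389648438], [274.79998779296875, 255.10000610351562], [227.3000030517578, 249.1999969482422]] [[277.29998779296875, 270.0], [273.79998779296875, 292.3999938964844], [241.0, 283.79998779296875], [244.3000030517578, 260.6000061035156]]
[0.4641 0.233  0.0838] 0.0008
[0.4712 0.3015 0.0845] 0.0021
[0.5451 0.2943 0.1048] 0.0011
[0.5383 0.2271 0.1045] 0.0002
c [0.5047 0.264  0.0944] slope 15.4 az n -4.4 edges [0.0688 0.077  0.0675 0.0773]
[0.4642 0.2345 0.0854] 0.0009
[0.4737 0.2995 0.0839] 0.0006
[0.5459 0.2917 0.1025] 0.0017
[0.5395 0.2239 0.1025] 0.0012
c [0.5058 0.2624 0.0936] slope 13.5 az n -9.4 edges [0.0657 0.075  0.0681 0.0779]
```

View pics/w1c.png

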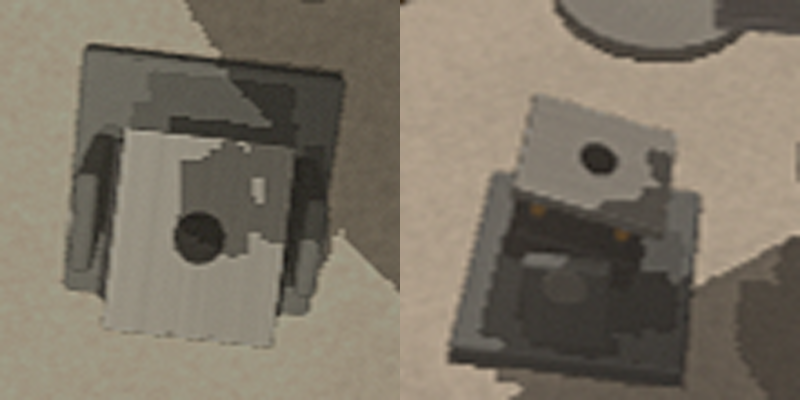

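The view confirms the plate corners. The slope is about 14.5°, the yaw about -7° and the centre (0.505, 0.262, 0.0945), with edges matching 78 x 66. The tool can't pitch, so the sample has to pivot in the pads as it is pressed against the slope. I'll move above the seat.

```bash
python3 - <<'E'
from h import *
go([.5013,.2625,.125],83)
E
```

```text
t 11.6 tcp [0.4253 0.2642 0.2164] az_y 83.91 tilt 0.15 F [-0.2 -0.4 -0.9] grip 0.131 q [ 0.56  0.14 -0.31  1.13 -0.    0.66]
shift cm [-7.6   0.66  9.12] roll 0.91
```

Emit:
move_arm --moves '[[[-2.5,0.2,0],0.9,0],[[-2.6,0.2,2],0,0],[[-2.5,0.2,2.2],0,0],[[0,0,2.2],0,0],[[0,0,1.5],0,0],[[0,0,0.9],0,0],[[0,0,0],0,0],[[0,0,0],0,0]]'

```text
time: 12.27
tcp_pos: [0.5024, 0.2606, 0.1295]
ee_rot: [-0.195, -3.135, 0.001]
contact_force: [0.5, -1.4, -0.5]
grip_width: 0.137
finger_force: 23.0
```

```bash
python3 - <<'E'
from h import *
go([.5013,.2625,.110],83)
s=bot.get_state();print(s['moment'],s['contact_force'])
E
```

```text
t 12.27 tcp [0.5024 0.2606 0.1295] az_y 82.87 tilt 0.07 F [ 0.5 -1.4 -0.5] grip 0.137 q [ 0.48  0.31 -0.29  0.97 -0.    0.6 ]
shift cm [0.13 0.18 1.95] roll -0.13
[ 0.01796981 -0.02641148 -0.00601114] [ 0.50628503 -1.36925654 -0.50063456]
```

Emit:
move_arm --moves '[[[0.1,0.15,0.4],0,0],[[0,0,0.4],0,0],[[0,0,0.4],0,0],[[0,0,0.3],0,0],[[0,0,0],0,0]]'

```text
time: 12.68
tcp_pos: [0.5018, 0.2634, 0.1145]
ee_rot: [0.193, 3.135, 0.0]
contact_force: [-1.1, 0.4, 0.4]
grip_width: 0.137
finger_force: 23.3
```

Emit:
move_arm --moves '[[[0,0,0.2],0,0],[[0,0,0.2],0,0],[[0,0,0.1],0,0],[[0,0,0],0,0]]'

```text
time: 13.02
tcp_pos: [0.5027, 0.2634, 0.1101]
ee_rot: [0.193, 3.134, 0.001]
contact_force: [1.6, -1.2, 4.3]
grip_width: 0.138
finger_force: 23.8
```

Emit:
move_arm --moves '[[[0,0,0.2],0,0],[[0,0,0.1],0,0],[[0,0,0],0,0],[[0,0,0],0,0]]'

```text
time: 13.35
tcp_pos: [0.5028, 0.2635, 0.1073]
ee_rot: [0.193, 3.134, 0.001]
contact_force: [2.1, -1.0, 5.6]
grip_width: 0.135
finger_force: 24.1
```

Emit:
move_arm --moves '[[[0,0,0.2],0,0],[[0,0,0.2],0,0],[[0,0,0],0,0],[[0,0,0],0,0]]'

```text
time: 13.68
tcp_pos: [0.5029, 0.2636, 0.1035]
ee_rot: [0.193, 3.133, 0.001]
contact_force: [0.1, -0.4, 7.2]
grip_width: 0.142
finger_force: 24.5
```

```bash
python3 - <<'E'
from h import *
import pickle
s=cam('side');pickle.dump(s,open('s6.pkl','wb'))
go([.5013,.2625,.1],83);print(bot.get_state()['moment'])
g=cv2.cvtColor(s['px'],cv2.COLOR_RGB2GRAY)
# project expected points: TCP and sample foot +y side underside corners for upright pose
st=bot.get_state();M=R.from_rotvec(st['ee_rot']).as_matrix();t=st['tcp_pos']
for nm,tl in(('upright',0),('tilt14.5',14.5)):
    a=np.radians(-7);u=np.array([np.cos(a),np.sin(a),0]);v=np.array([-np.sin(a),np.cos(a),0]);z=np.array([0,0,1.])
    th=np.radians(tl);X=u*np.cos(th)+z*np.sin(th);Z=-u*np.sin(th)+z*np.cos(th)
    piv=t+[0,0,.019]; o=piv-.0333*Z-.0025*X
    print(nm,[proj(s,o+sx*.028*X+.02*v+h*Z).round(1).tolist() for sx in(-1,1) for h in(0,.008)],'o',o.round(4))
lines=cv2.createLineSegmentDetector().detect(g[225:310,220:310])[0].reshape(-1,4)
for l in lines:
    L=np.hypot(l[2]-l[0],l[3]-l[1])
    if L>12: print((l+[220,225,220,225]).round(1),L.round(1),np.degrees(np.arctan2(l[3]-l[1],l[2]-l[0])).round(1))
E
```

```text
t 13.73 tcp [0.5028 0.2636 0.1035] az_y 82.94 tilt 0.13 F [ 1.  -1.5  8. ] grip 0.14 q [ 0.48  0.33 -0.32  0.91 -0.    0.61]
shift cm [ 0.14 -0.13  0.35] roll -0.06
[-0.229875   -0.43611795 -0.03685891]
upright [[272.9, 286.2], [272.9, 283.7], [247.7, 283.6], [247.6, 281.1]] o [0.5004 0.2639 0.0892]
tilt14.5 [[268.6, 287.8], [269.6, 285.5], [244.3, 280.9], [245.1, 278.5]] o [0.5087 0.2629 0.0897]
[252.1 258.3 248.9 237.8] 20.7 -99.0
[270.3 239.5 266.6 261. ] 21.8 99.7
[275.1 274.2 273.6 289.4] 15.3 95.8
[286.9 251.8 269.5 254.1] 17.5 172.6
[227.4 308.6 235.1 277.1] 32.4 -76.2
[282.5 283.1 279.8 308.2] 25.3 96.3
[297.5 242.6 287.2 251. ] 13.3 140.9
[238.6 285.7 241.5 270.6] 15.4 -79.2
[270.8 251.3 292.3 245.9] 22.1 -14.2
[296.6 230.6 296.1 243.2] 12.6 92.2
[235.1 299.6 239.6 287. ] 13.5 -70.2
[265.9 264.1 262.4 276.7] 13.0 105.5
[241.4 287.2 270.7 296.7] 30.8 18.1
[286.8 297.9 308.4 291.4] 22.5 -16.6
[255.6 298.2 243.1 296.1] 12.7 -170.5
[251.9 282.9 269.4 285.3] 17.7 7.9
```

The sample has turned only about 3° so far and the force is about 8 N. I'll press on in small steps and watch the force.

Emit:
move_arm --moves '[[[0,0,0.2],0,0],[[0,0,0.1],0,0],[[0,0,0],0,0],[[0,0,0],0,0]]'

```text
time: 14.07
tcp_pos: [0.5028, 0.2636, 0.1007]
ee_rot: [0.193, 3.134, 0.001]
contact_force: [0.4, -1.3, 9.4]
grip_width: 0.137
finger_force: 24.7
```

Emit:
move_arm --moves '[[[0,0,0.1],0,0],[[0,0,0.05],0,0],[[0,0,0],0,0],[[0,0,0],0,0]]'

```text
time: 14.4
tcp_pos: [0.5027, 0.2636, 0.0992]
ee_rot: [0.193, 3.134, 0.002]
contact_force: [-0.4, -1.5, 9.9]
grip_width: 0.135
finger_force: 24.9
```

Emit:
move_arm --moves '[[[0,0,0.08],0,0],[[0,0,0],0,0],[[0,0,0],0,0]]'

```text
time: 14.65
tcp_pos: [0.5022, 0.2637, 0.0985]
ee_rot: [0.193, 3.135, 0.002]
contact_force: [-2.5, -1.4, 10.3]
grip_width: 0.133
finger_force: 25.3
```

Emit:
move_arm --moves '[[[0,0,0.06],0,0],[[0,0,0],0,0],[[0,0,0],0,0]]'

```text
time: 14.9
tcp_pos: [0.5018, 0.2637, 0.0979]
ee_rot: [0.193, 3.135, 0.002]
contact_force: [-3.2, -0.9, 12.1]
grip_width: 0.134
finger_force: 25.6
```

Emit:
move_arm --moves '[[[0,0,0.06],0,0],[[0,0,0],0,0],[[0,0,0],0,0]]'

```text
time: 15.15
tcp_pos: [0.5016, 0.2638, 0.0974]
ee_rot: [0.193, 3.136, 0.002]
contact_force: [-3.6, -1.4, 14.2]
grip_width: 0.136
finger_force: 26.0
```

```bash
cat >> h.py <<'E'
def lines(s,box=(242,265,274,300)):
    g=cv2.cvtColor(s['px'],cv2.COLOR_RGB2GRAY)
    g=cv2.resize(g[225:310,220:310],None,fx=3,fy=3,interpolation=cv2.INTER_CUBIC)
    for l in cv2.createLineSegmentDetector().detect(g)[0].reshape(-1,4):
        l=l/3+[220,225,220,225]
        L=np.hypot(l[2]-l[0],l[3]-l[1]);a=(np.degrees(np.arctan2(l[3]-l[1],l[2]-l[0]))+90)%180-90
        if L>8 and -8<a<35 and l[1]>262: print(l.round(1),L.round(1),'ang',a.round(1))
def expect(s):
    st=bot.get_state();t=st['tcp_pos'];a=np.radians(-7);u=np.array([np.cos(a),np.sin(a),0]);v=np.array([-np.sin(a),np.cos(a),0]);z=np.array([0,0,1.])
    for tl in(0,5,10,15,20):
        th=np.radians(tl);X=u*np.cos(th)+z*np.sin(th);Z=-u*np.sin(th)+z*np.cos(th)
        o=t+[0,0,.019]-.0333*Z-.0025*X
        P=[proj(s,o+sx*.028*X+.02*v+h*Z) for h in(0,.008) for sx in(1,-1)]
        print(tl,np.round(P,1).tolist(),'ang',np.degrees(np.arctan2(*(P[1]-P[0])[::-1])).round(1))
E
python3 - <<'E'
from h import *
import pickle
s=cam('side');pickle.dump(s,open('s7.pkl','wb'));lines(s);expect(s)
print('old');lines(pickle.load(open('s6.pkl','rb')));print('before');lines(pickle.load(open('s5.pkl','rb')))
E
```

```text
[254.2 292.8 266.2 296.4] 12.5 ang 16.6
[242.3 289.1 254.  292.9] 12.4 ang 17.8
0 [[248.3, 285.5], [273.4, 288.1], [248.2, 283.0], [273.4, 285.7]] ang 6.0
5 [[247.1, 284.7], [272.0, 288.8], [247.3, 282.2], [272.4, 286.3]] ang 9.4
10 [[245.9, 283.7], [270.5, 289.3], [246.4, 281.3], [271.2, 287.0]] ang 12.8
15 [[244.8, 282.8], [269.0, 289.8], [245.6, 280.4], [269.9, 287.5]] ang 16.2
20 [[243.8, 281.7], [267.4, 290.1], [245.0, 279.5], [268.6, 287.9]] ang 19.6
old
[241.4 287.9 265.9 295.2] 25.6 ang 16.5
before
[252.7 297.2 243.5 296.7] 9.2 ang 3.3
[252.1 262.3 271.2 268.4] 20.0 ang 17.7
```

```bash
python3 - <<'E'
from h import *
import pickle
for n in('s6','s7'):
    g=cv2.cvtColor(pickle.load(open(n+'.pkl','rb'))['px'],cv2.COLOR_RGB2GRAY)
    print(n,'cols',list(range(240,280,3)))
    for r in range(274,300): print(r,*['%3d'%x for x in g[r,240:280:3]])
E
```

```text
s6 cols [240, 243, 246, 249, 252, 255, 258, 261, 264, 267, 270, 273, 276, 279]
274 166  84  80  87  72  78  42  42  69  77  69  69 139 155
275 168  74  77  86  78  79  41  41  68  76  71  67 146 155
276 153  76  77  91  68  73  38  39  78  76  69  69 154 155
277 135  76  76  80  70  72  60  44  74  79  72  63 167 161
278 119  76  77  71  71  68  70  69  70  70  70  64 170 158
279  94  77  78  82  72  71  73  71  71  70  70  62 165 159
280  89  78  78  82  70  70  71  71  71  71  72  60 160 159
281  81  77  78  78  84  77  66  70  70  72  70  63 166 159
282  74  77  75  75  78  78  79  80  71  65  68  61 127 138
283  74  77  78  67  74  77  77  77  75  84  77  62 101 104
284  80  80  79  76  65  60  67  74  74  79  77  63  98  98
285  80  80  79  80  63  62  62  62  65  68  85  60  94  98
286  70  80  78  80  64  62  63  65  63  63  64  63  91  98
287  77  71  75  75  62  64  61  63  62  61  59  63  94  98
288  68  62  70  75  64  63  63  61  62  63  63  61 100  97
289  52  49  59  71  70  64  63  64  62  63  63  65 101 102
290  42  47  46  58  71  69  69  61  62  62  58  69 103  87
2
[... 1477 characters left out ...]
  62  62  63  62  61  60  65  69 100  99
289  51  64  72  75  58  63  65  62  61  62  63  71 100 102
290  43  48  62  68  69  64  62  63  63  62  62  75 105  86
291  46  47  45  61  70  71  66  62  61  60  62  81  63  65
292  49  53  48  47  55  70  69  71  60  62  60  80  50  63
293  50  52  54  47  44  48  69  69  70  60  63  56  51  66
294  49  49  49  51  45  41  48  74  67  72  61  54  53  54
295  48  46  45  47  52  44  43  48  66  70  73  47  52  50
296  48  49  46  46  45  48  44  41  44  68  69  52  51  53
297  46  59  66  57  50  45  46  40  39  44  72  52  51  52
298  62  69  71  64  61  51  49  46  43  39  54  51  52  49
299  67  68  71  70  68  58  51  55  45  40  48  50  51  53
```

The foot's lower edge is at 9.8° in the image, which means about 5.5° of tilt against 15.4° for the plate. I'll press a little more and drag down-slope, so friction helps it turn.

Emit:
move_arm --moves '[[[0.1,0,0.05],0,0],[[0.1,0,0.03],0,0],[[0.1,0,0.03],0,0],[[0,0,0],0,0]]'

```text
time: 15.53
tcp_pos: [0.4995, 0.264, 0.0961]
ee_rot: [0.193, 3.134, 0.002]
contact_force: [-1.1, -0.9, 8.2]
grip_width: 0.135
finger_force: 25.6
```

Emit:
move_arm --moves '[[[0.1,0,0.05],0,0],[[0.1,0,0.03],0,0],[[0.1,0,0.03],0,0],[[0,0,0],0,0]]'

```text
time: 15.87
tcp_pos: [0.4967, 0.2644, 0.0949]
ee_rot: [0.193, 3.134, 0.001]
contact_force: [-0.1, -0.9, 8.5]
grip_width: 0.134
finger_force: 26.1
```

```bash
cat >> h.py <<'E'
def prof():
    s=cam('side');g=cv2.cvtColor(s['px'],cv2.COLOR_RGB2GRAY)
    print('cols',list(range(237,280,3)))
    for r in range(276,299): print(r,*['%3d'%x for x in g[r,237:280:3]])
    expect(s);go([.5,.26,.1],83)
E
python3 -c "from h import *
prof()"
```

```text
cols [237, 240, 243, 246, 249, 252, 255, 258, 261, 264, 267, 270, 273, 276, 279]
276 157 150  73  73  85  91  78  78  43  40  75  77  74 151 157
277 166 135  76  77  82  86  73  75  41  40  73  78  68 166 159
278 130 122  76  76  81  70  72  75  36  41  71  76  66 171 158
279 102  95  80  77  86  68  71  74  40  37  74  70  63 165 159
280 101  83  80  78  88  79  72  72  53  42  77  67  62 158 160
281 101  76  80  78  92  69  71  71  71  69  67  69  61 164 160
282 102  74  78  78  81  84  68  71  71  71  71  69  60 129 138
283 105  75  78  78  82  79  78  72  69  71  72  69  67 102 105
284 104  81  80  79  78  70  78  74  76  70  70  70  65 101  99
285 105  85  79  79  81  69  72  79  75  80  69  71  63  89  99
286 103  70  86  79  80  72  64  61  83  77  81  69  62  87  99
287 103  73  72  85  74  73  63  62  66  76  79  83  62  87 100
288 104  68  69  71  79  77  64  63  61  61  72  76  58  85 101
289 103  50  49  72  72  77  61  64  65  62  61  70  62  84 100
290 105  45  46  49  63  70  74  63  62  61  60  62  70  86 106
291 108  45  50  46  47  59  69  70  62  63  62  61  68  97
[... 299 characters left out ...]
1  41  48  66  51  51  49
297  63  47  58  65  56  48  45  45  39  42  40  51  48  54  49
298  63  60  70  71  64  61  64  49  47  42  42  47  49  50  52
0 [[250.5, 286.5], [275.6, 289.2], [250.5, 284.1], [275.7, 286.7]] ang 6.0
5 [[249.3, 285.7], [274.2, 289.8], [249.5, 283.2], [274.6, 287.4]] ang 9.4
10 [[248.1, 284.8], [272.7, 290.3], [248.7, 282.4], [273.4, 288.0]] ang 12.8
15 [[247.0, 283.8], [271.2, 290.8], [247.9, 281.5], [272.2, 288.5]] ang 16.2
20 [[246.1, 282.8], [269.6, 291.1], [247.2, 280.5], [270.9, 289.0]] ang 19.6
t 15.92 tcp [0.4966 0.2643 0.0949] az_y 82.94 tilt 0.11 F [ 0.3 -1.2  8.5] grip 0.139 q [ 0.49  0.33 -0.34  0.89 -0.    0.61]
shift cm [-0.39 -0.39 -0.51] roll -0.06
```

Drag works: the foot edges are now at about 14–15°, close to the plate's. A bit more.

Emit:
move_arm --moves '[[[0.1,0,0.06],0,0],[[0.1,0,0.06],0,0],[[0.1,0,0.06],0,0],[[0,0,0],0,0],[[0,0,0],0,0]]'

```text
time: 16.33
tcp_pos: [0.4945, 0.2648, 0.0934]
ee_rot: [0.193, 3.132, 0.002]
contact_force: [1.8, -1.2, 8.8]
grip_width: 0.138
finger_force: 26.4
```

```bash
python3 -c "from h import *
prof()"
```

```text
cols [237, 240, 243, 246, 249, 252, 255, 258, 261, 264, 267, 270, 273, 276, 279]
276 159 150  86  82  71  90  77  78  38  39  61  76  69 149 157
277 163 134  75  77  71  89  80  77  42  43  63  77  69 169 159
278 130 122  78  79  78  89  73  73  41  39  60  78  70 172 158
279 102  96  78  77  87  81  71  71  41  40  57  75  67 166 159
280 101  85  78  77  79  79  71  70  41  39  62  81  73 159 163
281 103  75  79  79  88  86  71  70  70  60  63  73  68 166 160
282 103  75  78  78  77  92  67  73  72  69  70  68  66 127 138
283 103  76  79  79  84  79  84  68  69  72  70  69  65 100 105
284 106  80  81  79  78  79  79  79  67  69  71  72  65 100  98
285 104  87  80  80  77  78  71  79  78  70  69  72  63  87  92
286 105  69  86  79  78  79  65  71  77  76  71  70  61  86  94
287 104  73  73  84  78  78  62  60  69  78  74  71  66  87  92
288 103  69  70  71  81  77  62  65  61  66  77  74  68  87 101
289 104  52  50  71  71  81  62  64  65  61  62  83  62  86 100
290 105  44  45  50  65  70  71  64  64  63  61  69  70  86 105
291 107  44  47  45  51  59  70  71  65  61  60  61  70  90
[... 299 characters left out ...]
2  40  49  66  53  52  49
297  66  48  59  64  57  50  44  46  43  43  40  48  48  50  52
298  63  61  68  70  66  64  61  48  49  44  40  51  52  52  48
0 [[251.5, 287.2], [276.6, 289.8], [251.5, 284.7], [276.7, 287.4]] ang 6.0
5 [[250.3, 286.3], [275.2, 290.5], [250.5, 283.9], [275.6, 288.0]] ang 9.4
10 [[249.1, 285.4], [273.7, 291.0], [249.7, 283.0], [274.4, 288.6]] ang 12.8
15 [[248.0, 284.5], [272.2, 291.4], [248.9, 282.1], [273.2, 289.2]] ang 16.2
20 [[247.1, 283.4], [270.6, 291.8], [248.2, 281.2], [271.8, 289.6]] ang 19.6
t 16.38 tcp [0.4944 0.2648 0.0933] az_y 82.94 tilt 0.19 F [ 1.9 -1.7  8.9] grip 0.138 q [ 0.49  0.33 -0.35  0.88 -0.    0.62]
shift cm [-0.61 -0.41 -0.66] roll -0.06
```

The foot edge (16.7°) now matches the plate edge (16.5°), so it is flush. The sample sits about 6 mm down-slope of centre, so I'll lift off along the normal, shift up-slope and press again to about half travel.

Emit:
move_arm --moves '[[[0.06,0,-0.24],0,0],[[0.12,0,-0.4],0,0],[[0.17,0,-0.6],0,0],[[0,0,0],0,0],[[-0.3,-0.15,-0.08],0,0],[[-0.28,0,-0.08],0,0],[[0,0,0],0,0],[[0,0,0],0,0]]'

```text
time: 17.05
tcp_pos: [0.4947, 0.2622, 0.1056]
ee_rot: [-0.194, -3.135, 0.001]
contact_force: [-0.4, -1.0, 0.9]
grip_width: 0.135
finger_force: 25.2
```

```bash
python3 - <<'E'
from h import *
import pickle
s=cam('side');pickle.dump(s,open('s8.pkl','wb'))
g=cv2.cvtColor(s['px'],cv2.COLOR_RGB2GRAY)
print('cols',list(range(237,282,2)))
for r in range(256,297,1): print(r,*['%3d'%x for x in g[r,237:282:2]])
expect(s);go([.5,.26,.1],83)
E
```

```text
cols [237, 239, 241, 243, 245, 247, 249, 251, 253, 255, 257, 259, 261, 263, 265, 267, 269, 271, 273, 275, 277, 279, 281]
256 155 157 154 155 155 154 157 159 159 131  37  46  52  52  41  43  43  37 162 158 153 157 157
257 158 156 154 156 158 155 160 154 158 134  42  51  52  51  42  41  39  58 163 159 158 154 156
258 158 159 154 156 157 160 162 156 159 127  40  49  52  47  48  47  34 128 160 157 158 157 154
259 156 156 155 156 157 150 158 154 159  80  46  48  49  45  43  43  31 162 155 159 156 158 155
260 161 156 153 151 153 158 160 155 162  36  43  51  50  47  40  39  28 168 155 160 153 154 154
261 158 152 155 156 126 140 154 155 169  27  48  58  56  53  44  41  34 162 165 158 155 154 154
262 158 161 155 157 104 122 135 144 152  65  43  56  54  50  45  43  36  85 128 159 154 156 155
263 158 160 157 160 118 124 125 126 116  43  42  51  51  48  42  41  33  65  72 132 157 157 155
264 157 154 155 157 115 126 126 133 137  67  41  47  47  47  42  41  43  70  65 102 155 155 153
265 154 158 157 142 120 122 125 145  93  71  39  41  47  44  42  40  55  83  66 127 160 156 158
266 154 159 154 125
[... 2801 characters left out ...]
 49  48  43  43  44  42  40  40  55  50  49  51  53  51  54
296  89  46  48  46  44  45  42  45  47  52  43  41  42  40  40  41  46  51  52  52  52  49  54
0 [[251.4, 282.5], [276.6, 285.1], [251.4, 280.0], [276.7, 282.6]] ang 5.9
5 [[250.1, 281.6], [275.2, 285.7], [250.4, 279.1], [275.6, 283.3]] ang 9.3
10 [[249.0, 280.7], [273.7, 286.3], [249.5, 278.3], [274.4, 283.9]] ang 12.7
15 [[247.9, 279.7], [272.2, 286.7], [248.8, 277.3], [273.2, 284.4]] ang 16.2
20 [[246.9, 278.6], [270.5, 287.1], [248.1, 276.4], [271.8, 284.9]] ang 19.6
t 17.1 tcp [0.4946 0.2622 0.1056] az_y 82.93 tilt 0.07 F [-1.1 -0.4  0.1] grip 0.14 q [ 0.49  0.32 -0.33  0.92 -0.    0.61]
shift cm [-0.56 -0.15  0.56] roll -0.07
```

Emit:
move_arm --moves '[[[0.05,0,-0.2],0,0],[[-0.36,0.04,-0.1],0,0],[[0,0,0],0,0],[[-0.08,0,0.3],0,0],[[-0.08,0,0.25],0,0],[[-0.05,0,0.2],0,0],[[-0.03,0,0.1],0,0],[[0,0,0],0,0]]'

```text
time: 17.77
tcp_pos: [0.5012, 0.2626, 0.1009]
ee_rot: [0.193, 3.134, 0.001]
contact_force: [0.0, 0.5, 5.4]
grip_width: 0.138
finger_force: 25.8
```

```bash
python3 -c "from h import *
prof()"
```

```text
cols [237, 240, 243, 246, 249, 252, 255, 258, 261, 264, 267, 270, 273, 276, 279]
276 157 156  76  85  82  71  72  42  41  59  76  71  62 139 157
277 164 153  76  82  88  72  70  43  36  63  77  69  62 145 158
278 129 123  77  84  82  72  74  69  70  66  75  77  63 158 157
279 102  97  78  80  88  70  71  73  72  70  73  71  59 152 158
280  99  84  77  76  79  81  70  71  71  71  71  70  59 142 160
281 101  81  77  79  73  78  79  71  70  71  70  68  61 163 159
282 102  76  78  77  70  69  78  76  71  70  73  66  61 131 136
283 102  76  80  78  78  63  70  79  75  76  69  62  61 101 105
284 101  68  83  78  80  64  63  61  78  74  77  67  60 102  97
285 103  68  72  85  78  64  63  61  63  84  75  70  61  95  98
286 102  64  71  71  88  63  65  64  62  67  75  62  61  95  98
287 104  66  52  73  70  72  61  63  64  60  60  61  60  93  96
288 102  71  46  61  70  70  71  58  63  61  58  60  59  93  99
289 103  52  47  49  48  67  69  72  61  61  63  62  65 100 104
290 105  44  44  46  41  47  73  69  71  60  64  65  62 106  86
291 107  47  47  47  46  44  49  61  71  68  64  61  63  68
[... 299 characters left out ...]
3  42  40  51  52  54  52
297  61  47  59  64  58  49  43  45  42  41  44  54  49  52  51
298  63  61  66  67  65  63  55  50  45  42  42  52  50  52  53
0 [[248.5, 284.0], [273.6, 286.6], [248.4, 281.5], [273.7, 284.1]] ang 5.9
5 [[247.2, 283.2], [272.2, 287.3], [247.5, 280.7], [272.6, 284.8]] ang 9.4
10 [[246.1, 282.2], [270.7, 287.8], [246.6, 279.8], [271.4, 285.4]] ang 12.8
15 [[245.0, 281.3], [269.2, 288.3], [245.8, 278.9], [270.2, 286.0]] ang 16.2
20 [[244.0, 280.2], [267.6, 288.6], [245.2, 278.0], [268.9, 286.4]] ang 19.6
t 17.82 tcp [0.5011 0.2626 0.1011] az_y 82.95 tilt 0.08 F [-0.2  0.8  4.4] grip 0.136 q [ 0.48  0.33 -0.33  0.91 -0.    0.61]
shift cm [ 0.08 -0.28  0.11] roll -0.05
```

Emit:
move_arm --moves '[[[-0.04,0,0.15],0,0],[[-0.03,0,0.1],0,0],[[0,0,0],0,0],[[0,0,0],0,0]]'

```text
time: 18.15
tcp_pos: [0.5018, 0.2626, 0.0988]
ee_rot: [0.193, 3.134, 0.001]
contact_force: [-0.2, -0.1, 5.3]
grip_width: 0.138
finger_force: 26.0
```

```bash
cat >> h.py <<'E'
def fit(n=6):
    "image angles of foot lower edge and plate lower edge (near side), averaged frames"
    fr=[cam('side') for _ in range(n)];g=np.mean([cv2.cvtColor(f['px'],cv2.COLOR_RGB2GRAY).astype(float) for f in fr],0)
    e=expect(fr[0])
    for nm,cols,f0,lo,hi,th in(('plate',range(246,269),lambda c:288.9+(c-246)*.27,-2.5,3.5,57),('foot',range(253,268),lambda c:283.2+(c-253)*.27,-2,5,70)):
        P=[]
        for c in cols:
            r=np.arange(int(f0(c)+lo),int(f0(c)+hi)+1);v=g[r,c]
            k=[i for i in range(len(r)-1) if v[i]>=th>v[i+1]]
            if k: i=k[-1] ;P.append((c,r[i]+(v[i]-th)/(v[i]-v[i+1])))
        P=np.array(P);m=np.ones(len(P),bool)
        for _ in range(4):
            p=np.polyfit(P[m,0],P[m,1],1);d=abs(P[:,1]-np.polyval(p,P[:,0]));m=d<max(.25,1.5*np.median(d))
        print(nm,len(P),m.sum(),'ang',np.degrees(np.arctan(p[0])).round(2),'at257',np.polyval(p,257).round(2),'rms',d[m].std().round(2))
    S=bot.get_state();print('F',S['contact_force'].round(2),S['moment'].round(3),S['tcp_pos'].round(4),'t',S['time'])
E
python3 -c "from h import *
fit()"
```

```text
0 [[248.3, 284.7], [273.3, 287.3], [248.2, 282.2], [273.4, 284.8]] ang 6.0
5 [[247.0, 283.8], [271.9, 287.9], [247.2, 281.4], [272.3, 285.5]] ang 9.4
10 [[245.8, 282.9], [270.4, 288.5], [246.4, 280.5], [271.1, 286.1]] ang 12.8
15 [[244.7, 281.9], [268.9, 288.9], [245.6, 279.6], [269.9, 286.6]] ang 16.2
20 [[243.8, 280.9], [267.3, 289.3], [244.9, 278.6], [268.6, 287.1]] ang 19.6
plate 23 19 ang 16.35 at257 291.63 rms 0.05
foot 15 12 ang 15.91 at257 284.27 rms 0.08
F [0.09 0.55 5.27] [ 0.121 -0.242 -0.034] [0.5017 0.2626 0.0988] t 18.45
```

```bash
python3 - <<'E'
from h import *
import pickle
for n in('s5','s6','s7','s8'):
    g=cv2.cvtColor(pickle.load(open(n+'.pkl','rb'))['px'],cv2.COLOR_RGB2GRAY).astype(float)
    P=[]
    for c in range(248,267):
        r=np.arange(280,297);v=g[r,c];k=[i for i in range(len(r)-1) if v[i]>=57>v[i+1] and v[i-1]>57]
        if k:P.append((c,r[k[-1]] if 0 else r[k[0]]+(v[k[0]]-57)/(v[k[0]]-v[k[0]+1])))
    P=np.array(P);d0=P[:,1]-.293*(P[:,0]-257);print(n,np.median(d0).round(2))
s=cam('side')
n=np.array([-.267*.9925,.0326,.964]);c=np.array([.505,.262,.0945])+.033*np.array([.122,.9925,0])-.008*n
for d in(0,.007,.014): print(d,proj(s,c-d*n), proj(s,c-d*n)[1]-.293*(proj(s,c-d*n)[0]-257))
E
```

```text
s5 289.06
s6 292.41
s7 293.47
s8 289.0
0 [256.36618701 289.41073883] 289.5964460324633
0.007 [255.5419896  291.41289864] 291.84009568529126
0.014 [254.72600982 293.39509599] 294.06137511548667
```

The seat's lower edge has moved 2.57 px from its unpressed row, about 8 mm sunk. The foot is flush to within 1° and about centred, the force is 5–7 N, and the arm is at rest. Handing in.

```bash
python3 -c "from h import *
print(workorder.sign_off())"
```

```text
the job is handed in; nothing more can be done
None
```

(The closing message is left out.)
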